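Set the test cradle's width with its knurled wheel

ROBOT

A 7-joint arm with a two-finger parallel gripper is mounted at the origin on the work surface. World frame = base frame: x ahead of the robot, y to its left, z up, the work surface at z = 0. Lengths are in m, angles in rad, forces in N, time in s.
With the tool pointing down it reaches from about 0.4 to 0.9 m from the base axis. Payload 5.5 kg.
Tool frame: the origin (TCP) lies on the front face of the gripper's body, between the roots of the fingers; the fingertips stand 66 mm ahead of it and the grasp point (between the pads) lies 47 mm ahead of it; x points along the fingers, z is the direction in which the jaws open and shut, and the axes are right-handed (so a half turn about x gives the same grasp; the last joint's range is limited). The gripper opens to 92 mm and grips with 3 to 60 N. Pads are 19 mm wide; open, the fingers measure 130 mm over their backs; the gripper's body (75 mm by 190 mm) begins 47 mm behind the grasp point.
Start: joints at [-0.845, 0.501, -0.427, 1.55, 0.221, 1.138, -0.21], TCP at [0.29, 0.582, 0.292] pointing down, gripper open.
Joint ranges: [-2.88, 2.88], [-0.31, 2.03], [-1.54, 1.56], [0.2, 2.42], [-1.41, 4.55], [0.19, 2.02], [-2.57, 2.57]. Speed limits (rad/s): [2.57, 2.57, 3.14, 3.14, 3.14, 3.14, 3.14].

INTERFACE

Orientations are given as [roll, pitch, yaw] about the fixed x, y, z axes, in that order (R = Rz(yaw) Ry(pitch) Rx(roll)).
In Python, from workcell import bot, eyes, sign_off gives the robot as it stands.
- The arm moves only by the tool jog_arm, never from a script. Its argument "moves" is a list of rows, each a list of 5 numbers: the opening, from 0 (shut) to 1 (fully open), then the shift along the tool's x, y, z in cm, then the turn about the tool's x in degrees. In form: [[gripper, tx, ty, tz, twist], ...]. A call has 1 to 5 rows; each row is the pose to reach, as a shift and turn from the pose commanded when the call began, along the tool's axes at that moment; what a row does not reach only later rows make up. A row lasts 1/8 s, in which the tool goes at most 62.5 mm and 10.7 degrees, less where a joint would pass 70% of its speed; a pose out of reach is approached as far as the arm can. A call with a gripper value outside its range is refused whole. The fingers move at their own pace and stop on an object; "newtons" is the grip in N (left out, the last holds). Time passes only in rows, so rows that repeat a pose let the fingers close. It gives the time, the measured TCP pose, the force and the opening at its end, in the units of the state.
- bot.get_state(): the state, without advancing time (a new reading comes with each control period).
- eyes.camera(name): name is "scene" or "side" or "wrist"; returns a dict with "pixels" (480x640x3 uint8, red, green, blue), "fx", "fy", "cx", "cy" (pixels), "eye" and "rotation" of the camera in the world; the wrist camera has in their place "mount" (4x4, takes a point from camera to tool coordinates, whose origin is the TCP and whose axes are the tool frame's). Camera axes: x right, y down, z forward; pixel columns grow to the right and rows downward; lengths in m; the calibration is good to about 2 mm. A picture is of the moment at which its call begins: read the wrist's pose just before it. There is no depth.
- sign_off(): hands the job in, once; it reports no verdict.
The state is a dict: "time_s": time; "qpos": joint angles; "qvel": joint speeds; "joint_torque": joint torques, N m; "position": TCP position; "tool_rot": TCP orientation; "contact_force": force on the tool from outside, world axes, zero at the start; "moment": the same for the moment, N m; "width": finger opening in m.
Only numpy, scipy, OpenCV 4.12 (cv2) and the standard library are available. Lean on these libraries where they do the work, as an engineer would, in place of code of your own. Each camera call takes 0.05 s, during which the arm holds its last target.

TASK

Set the empty test cradle for the next batch: roll its knurled wheel with a fingertip laid on top, stroke by stroke, until the gap between the jaws has closed to the gauge mark, that is, until the pointer on the moving jaw stands tip to tip with the pointed index block. Move the jaw only by the wheel, never by pushing it, leave the index block where it is set and do not disturb the handset, flask or tray. Finish with the hand clear of everything.

Things in the scene. Friction and masses are not known exactly. Their poses are not given: they have to be found in the camera images.
- cradle: Aluminium base plate of the cradle, 220 (x -100 to 120) by 270 (y) by 12 mm, fixed; place and yaw vary. Origin at bench level. Its x points away from the robot (within 0.5 rad), y is the way the moving jaw closes, z up. Wheel on the half nearer the robot, jaws and scale on the far half. Fixed steel jaw at the +y end, its top 52 mm above the bench, inner face at y = +105 mm.
- wheel: Knurled dark steel wheel, 80 mm across, 26 mm wide, 32 rounded ridges 3 mm high, upright between two grey cheeks (46 mm over both, 70 mm long in y, ending 80 mm above the bench), so its upper 25 mm stand out. Origin: its centre, cradle (-55, 0, 65) mm; frame turns with it; axle along the cradle's x. Turns with about 1 N at the rim, stays where left; stops when the jaw is 75 mm from fully open.
- wheel_top (a point): Highest point of the wheel's rim, 105 mm above the bench; cradle's axes, does not turn. Stroking here towards the cradle's +y closes the jaw, -y opens it: 10 mm of rim travel moves the jaw 3 mm the same way. The wheel does not give way: a press of 5 to 12 N grips it, by friction and by its ridges.
- jaw: Moving steel jaw, 85 (x) by 22 (y) by 38 mm, on guide rods, its top 52 mm above the bench, closing face towards the cradle's +y. Origin: on the plate's top below that face, 25 mm to the robot's side of its middle; cradle's axes. Slides along the cradle's y only, driven by the wheel; starts up to 10 mm from fully open. Not to be touched.
- jaw_tip (a point): Tip of the dark pointer that reaches from the moving jaw towards the cradle's +x edge, in line with the closing face, 22 mm above the bench; cradle x = 96 mm.
- index_tip (a point): Tip of the nose of the gauge index block (dark, 16 mm wide, 14 mm high) at the cradle's +x edge; the nose points to the cradle's -x, 2 mm short of the jaw's pointer. Cradle's axes. Clamped at a place along y that varies; jaw_tip starts 20 to 60 mm to its -y side. The width is right when jaw_tip and index_tip have the same cradle y.
- tester: Black handset, 110 by 52 by 26 mm, lying loose on the bench beside the cradle's -y end. Origin at the centre of its underside. Bystander.
- flask: Conical glass flask, base 76 mm in diameter, 110 mm high, standing loose beyond the cradle's +y end. Origin at the centre of its underside. Bystander.
- tray: Blue tray of handsets, 300 by 190 by 75 mm (handsets in it up to about 65 mm), fixed at the robot's left. Origin at the centre of its underside. Bystander.

How it is judged:
On the way, in this order (a step that is already met when the one before it is completed fails the run):
1. a fingertip presses on the knurled wheel (contact force between the fingers and wheel above 0.5 N), for 0.1 s.
2. the jaw's pointer has come into line with the index (y of jaw_tip in the frame of index_tip between -0.003 and 0.003 m), for 0.2 s.
At the end, for the whole second after the job is handed in: The jaw's pointer tip is within 3 mm of the index tip along the jaw's travel and the jaw is at rest (all of step 2 and linear speed of jaw below 0.002 m/s); the robot touches nothing.
It fails at once if the moving jaw is pushed directly (contact force between any of the arm, the fingers and jaw above 1 N).
It fails at once if the index block is shifted (over 3 mm) (distance of index_tip from where it was at the start of the episode above 0.003 m).
It fails at once if the handset is moved or lifted (over 15 mm) (distance of tester from where it was at the start of the episode above 0.015 m).
It fails at once if the flask is moved, tipped or lifted (distance of flask from where it was at the start of the episode above 0.015 m or angle between flask's own z axis and vertical above 0.35 rad).
It fails at once if the tray is struck (contact force between any of the arm, the fingers and tray above 3 N).
It also fails if it takes over 54 s, if anything falls off the work surface, if the arm or the gripper's body presses on something with over 40 N, if the wrist force passes 120 N, or if a joint passes its speed limit or range.

## Working session

There is one attempt and no reset: what is moved stays moved. The work goes in short steps, Python scripts to look and compute and a tool call to move; the robot and the scene stay as the last step left them, time stands still between calls to the robot, and variables do not carry over. Pictures are saved under pics/ and viewed, and the job is handed in when it is done.

Besides the shell and the picture viewer there is one more tool, called after ">>>" in YAML: its name, and indented under it one key for each argument. jog_arm: Moves the arm, as the interface text tells. Its arguments: {"type":"object","properties":{"moves":{"type":"array"},"newtons":{"type":"number"}},"required":["moves"]}

```bash
ls; mkdir -p pics
python3 - <<'E'
from workcell import bot, eyes
import cv2,json
s=bot.get_state(); print(s)
for n in ("scene","side"):
    c=eyes.camera(n); cv2.imwrite(f"pics/{n}0.png",c["pixels"][:,:,::-1])
    print(n,{k:(v.tolist() if hasattr(v,'tolist') else v) for k,v in c.items() if k!="pixels"})
E
```

```text
pics
{'time_s': 0.0, 'qpos': array([-0.84476599,  0.50185602, -0.4267797 ,  1.55147012,  0.22082236,
        1.1382887 , -0.210294  ]), 'qvel': array([-0.001497  ,  0.00094949,  0.00057984, -0.00081343,  0.00021717,
        0.0004253 ,  0.00158163]), 'joint_torque': array([ 5.15457905e-04, -5.66598701e+01, -5.81572473e+00, -2.79119128e+01,
       -6.85272692e-02,  3.10310314e-02,  1.91794384e-04]), 'position': array([0.29000753, 0.5810682 , 0.29116372]), 'tool_rot': array([ 3.11958552,  1.56883506, -2.05556963]), 'contact_force': array([ 0.4987488 , -0.50939435, -0.25087427]), 'moment': array([ 0.02517003, -0.01020852,  0.04309044]), 'width': 0.09193044467077584}
scene {'fx': 454.1768388203116, 'fy': 454.1768388203116, 'cx': 315.7848250305687, 'cy': 241.19242398692575, 'eye': [1.2071544691870157, 0.20729388692671927, 0.9414485465034272], 'rotation': [-2.535709847177227, 0.009459896561188508, 1.7441037657113492]}
side {'fx': 565.5041292706481, 'fy': 565.5041292706481, 'cx': 308.9636848525996, 'cy': 239.0595058732423, 'eye': [0.4816823141352939, -0.9257326884010812, 1.0897482751551641], 'rotation': [-2.342184785426661, -0.01340164863592519, -0.12972909898144835]}
```

View pics/scene0.png

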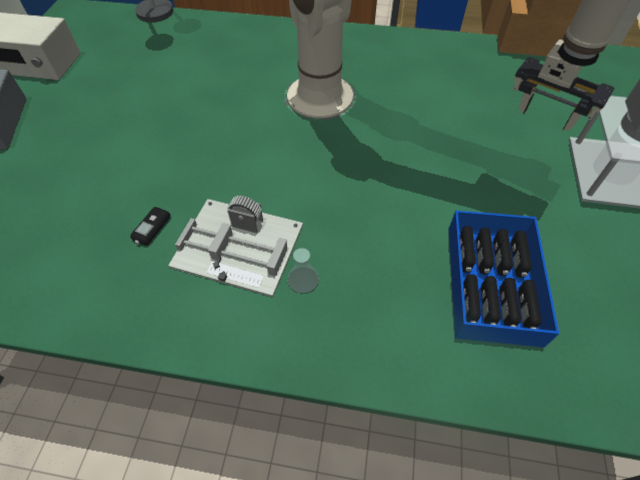

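View pics/side0.png

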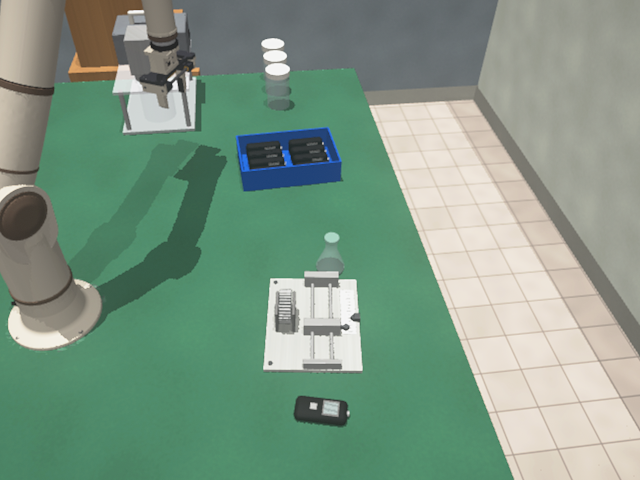

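The plate spans about (170–302, 200–293) in the scene view and (264–362, 278–371) in the side view. The pointers are near scene (216,264)/(222,277). Next I zoom in.

Run:
```python
import cv2
a=cv2.imread('pics/scene0.png')[185:305,155:325]; cv2.imwrite('pics/sc_z.png',cv2.resize(a,None,fx=4.7,fy=4.7,interpolation=cv2.INTER_CUBIC))
a=cv2.imread('pics/side0.png')[265:380,255:370]; cv2.imwrite('pics/si_z.png',cv2.resize(a,None,fx=5,fy=5,interpolation=cv2.INTER_CUBIC))
```

```text
(no output)
```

View pics/sc_z.png

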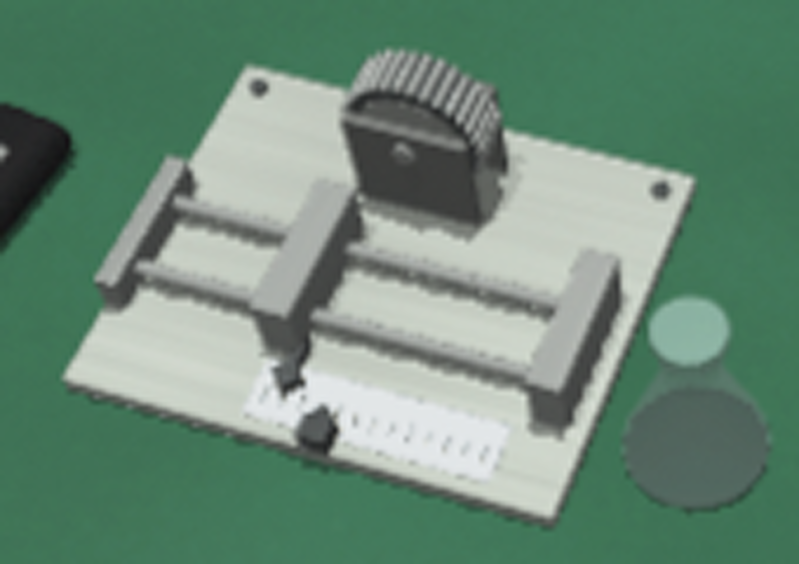

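View pics/si_z.png

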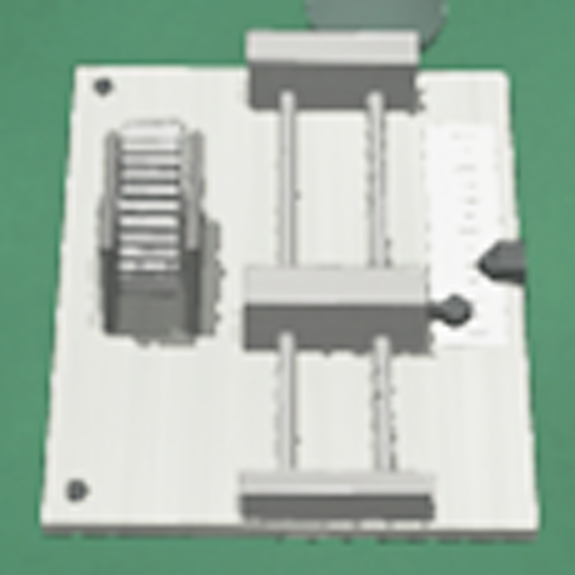

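```bash
cat > h.py <<'E'
import numpy as np, json
from scipy.spatial.transform import Rotation as R
def rot(rpy): return R.from_euler('xyz',rpy).as_matrix()
CAM={'scene':dict(f=454.1768388203116,c=(315.7848250305687,241.19242398692575),e=np.array([1.2071544691870157,0.20729388692671927,0.9414485465034272]),r=rot([-2.535709847177227,0.009459896561188508,1.7441037657113492])),
'side':dict(f=565.5041292706481,c=(308.9636848525996,239.0595058732423),e=np.array([0.4816823141352939,-0.9257326884010812,1.0897482751551641]),r=rot([-2.342184785426661,-0.01340164863592519,-0.12972909898144835]))}
def ray(c,uv): return c['r']@np.array([(uv[0]-c['c'][0])/c['f'],(uv[1]-c['c'][1])/c['f'],1])
def onplane(c,uv,z):
    d=ray(c,uv); return c['e']+d*(z-c['e'][2])/d[2]
def proj(c,p):
    q=c['r'].T@(np.asarray(p)-c['e']); return q[:2]/q[2]*c['f']+np.array(c['c'])
def fit2(src,dst):
    a,b=src.mean(0),dst.mean(0); s,d=src-a,dst-b
    th=np.arctan2((s[:,0]*d[:,1]-s[:,1]*d[:,0]).sum(),(s*d).sum())
    M=np.array([[np.cos(th),-np.sin(th)],[np.sin(th),np.cos(th)]]); return th,b-M@a,M
E
python3 - <<'E'
from h import *
cr=np.array([(-.1,-.135),(-.1,.135),(.12,.135),(.12,-.135)])
sc=np.array([(250,66),(695,180),(553,520),(65,380)])/4.7+[155-.4,185-.4]
si=np.array([(42,527),(80,68),(507,72),(538,530)])/5+[255-.4,265-.4]
P={}
for n,px in(('scene',sc),('side',si)):
    P[n]=np.array([onplane(CAM[n],u,.012)[:2] for u in px]); th,t,M=fit2(cr,P[n]); print(n,th,t); print(np.round((P[n]-(cr@M.T+t))*1000,1))
th,t,M=fit2(np.vstack([cr,cr]),np.vstack([P['scene'],P['side']])); print(th,t)
w=M@[-.055,0]+t; print('wheel',w,proj(CAM['scene'],[*w,.105]),proj(CAM['side'],[*w,.105]))
def incr(p): return M.T@(p[:2]-t)*1000
print('jawtip scene',incr(onplane(CAM['scene'],np.array([287,392])/4.7+[154.6,184.6],.022)),'side',incr(onplane(CAM['side'],np.array([470,311])/5+[254.6,264.6],.022)))
print('idx scene',incr(onplane(CAM['scene'],np.array([322,408])/4.7+[154.6,184.6],.022)),'side',incr(onplane(CAM['side'],np.array([478,262])/5+[254.6,264.6],.022)))
from workcell import bot
s=bot.get_state(); print(rot(s['tool_rot']).round(3))
np.savez('cr.npz',th=th,t=t)
E
```

```text
scene -0.13788698410007744 [ 0.60343855 -0.10161803]
[[ 0.2  0.9]
 [ 0.9 -1.7]
 [-0.7 -0.7]
 [-0.4  1.5]]
side -0.13621768694430275 [ 0.60282613 -0.10597318]
[[-0.3 -1.3]
 [ 1.6 -0.4]
 [-0.3  1.2]
 [-1.1  0.6]]
-0.13704943165027053 [ 0.60313233 -0.10379563]
wheel [ 0.54864804 -0.09628149] [241.67875981 199.91877812] [285.10172871 294.70197317]
jawtip scene [ 96.63600641 -15.12770203] side [ 93.10064804 -24.93423347]
idx scene [99.93837207  5.67206848] side [98.14346527  3.95300055]
[[-0.001 -0.895  0.446]
 [-0.002  0.446  0.895]
 [-1.     0.    -0.002]]
```

>>> jog_arm:
  moves:
    - [0, 0, -4, -3.7, -4]
    - [0, 0, -8, -7.4, -8]
    - [0, 0, -12, -11.1, -12]
    - [0, 0, -16, -14.7, -16]
    - [0, 0, -20, -18.4, -18.6]
  newtons: 20

```text
time_s: 0.72
position: [0.3874, 0.3258, 0.292]
tool_rot: [2.488, 1.57, -2.361]
contact_force: [0.9, -0.4, -0.1]
width: 0.0462
```

>>> jog_arm:
  moves:
    - [0, 0, -2.8, -5.2, 0]
    - [0, 0, -5.6, -10.4, 0]
    - [0, 0, -8.4, -15.6, 0]
    - [0, 0, -11, -20, 0]
    - [0, 0, -11, -20, 0]

```text
time_s: 1.35
position: [0.4696, 0.1097, 0.2919]
tool_rot: [-3.132, 1.569, -1.707]
contact_force: [-0.5, 0.7, 0.4]
width: 0.0011
```

>>> jog_arm:
  moves:
    - [0, 0, -2.8, -5, 0]
    - [0, 0, -5.6, -10, 0]
    - [0, 0, -8.4, -15, 0]
    - [0, 0, -10.8, -19.7, 0]
    - [0, 0, -10.8, -19.7, 0]

```text
time_s: 1.98
position: [0.5486, -0.0997, 0.2916]
tool_rot: [2.962, 1.569, -1.895]
contact_force: [-1.0, 1.1, -0.5]
width: 0.0005
```

Run:
```python
from workcell import bot, eyes
import cv2
from h import *
s=bot.get_state(); print(s['position'],rot(s['tool_rot']).round(3),s['contact_force'],s['width'])
c=eyes.camera("wrist"); cv2.imwrite("pics/w1.png",c["pixels"][:,:,::-1])
print({k:v for k,v in c.items() if k!='pixels'})
c=eyes.camera("scene"); cv2.imwrite("pics/s1.png",c["pixels"][:,:,::-1])
```

```text
[ 0.54863551 -0.09974506  0.29160402] [[-0.001 -0.99   0.144]
 [-0.002  0.144  0.99 ]
 [-1.     0.    -0.002]] [-1.01984741  1.1466668  -0.460989  ] 0.0005340601164676717
{'fx': 387.61351288522377, 'fy': 387.61351288522377, 'cx': 314.46124330096615, 'cy': 240.4714421701482, 'mount': array([[-2.86031957e-04, -3.04522870e-01,  9.52504982e-01,
        -9.29432099e-02],
       [ 8.30628248e-04, -9.52504764e-01, -3.04522551e-01,
         8.12802359e-02],
       [ 9.99999614e-01,  7.04074363e-04,  5.25392099e-04,
        -7.76697058e-04],
       [ 0.00000000e+00,  0.00000000e+00,  0.00000000e+00,
         1.00000000e+00]])}
```

View pics/w1.png

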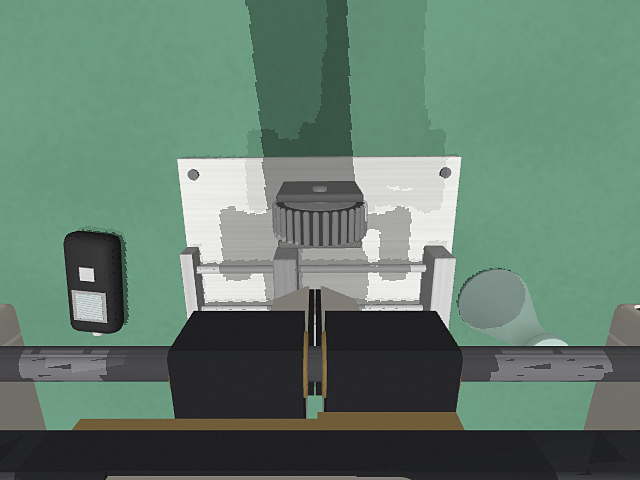

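View pics/s1.png

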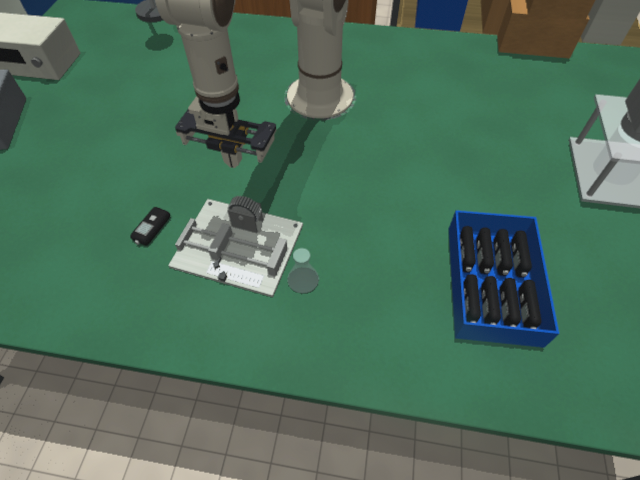

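The wrist view shows the closed fingertips at (315,290), above and beyond the wheel at (320,220). The handset is on the left and the flask on the right, both well away. Next I lower to just above the wheel.

>>> jog_arm:
  moves:
    - [0, 3, 0, -0.5, 0.4]
    - [0, 6, 0, -1, 0.4]
    - [0, 9, 0, -1, 0.4]
    - [0, 11.2, 0, -1, 0.4]
    - [0, 11.2, 0, -1, 0.4]

```text
time_s: 2.7
position: [0.5454, -0.1026, 0.1786]
tool_rot: [1.277, 1.566, 2.706]
contact_force: [-0.4, 0.3, 0.8]
width: 0.0006
```

Run:
```python
from workcell import bot, eyes
import cv2
from h import *
s=bot.get_state(); print(s['position'],rot(s['tool_rot']).round(3),s['contact_force'],s['width'])
for n,b in(('scene',(180,305,150,320)),('side',(255,380,250,375))):
    c=eyes.camera(n)["pixels"][b[0]:b[1],b[2]:b[3],::-1]; cv2.imwrite(f"pics/{n}2.png",cv2.resize(c,None,fx=4.5,fy=4.5,interpolation=cv2.INTER_CUBIC))
```

```text
[ 0.54537689 -0.10257366  0.1785696 ] [[-0.004 -0.99   0.141]
 [ 0.002  0.141  0.99 ]
 [-1.     0.004  0.001]] [-0.41506143  0.2511376   0.77652082] 0.0005584787326098837
```

View pics/scene2.png

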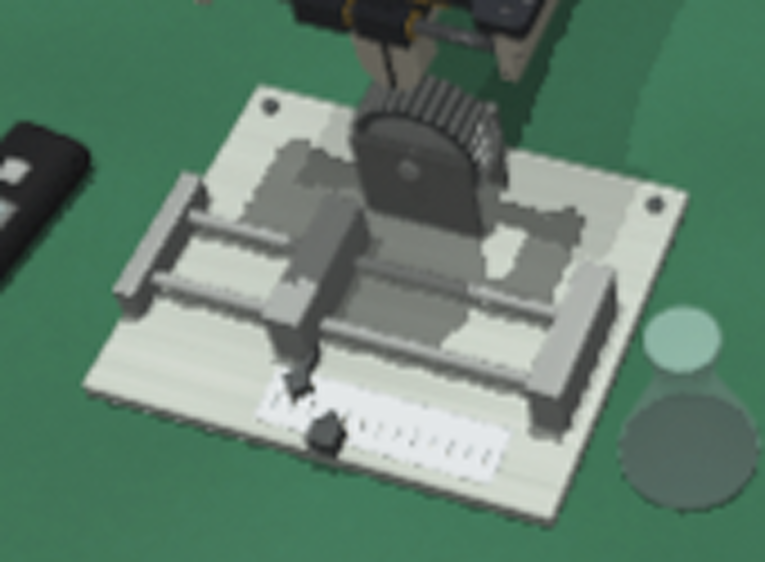

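View pics/side2.png

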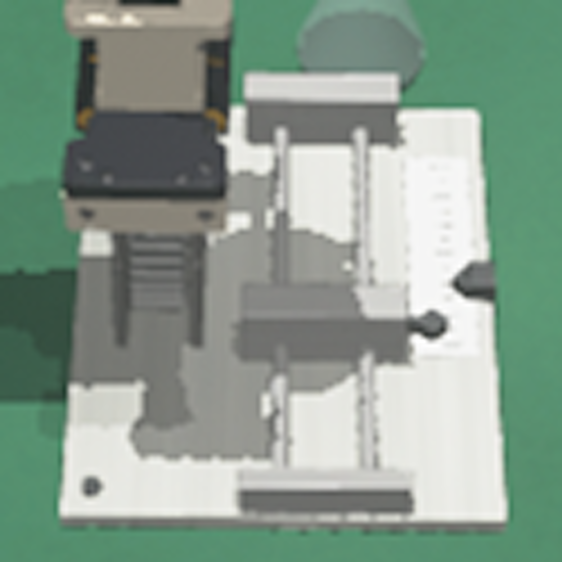

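>>> jog_arm:
  moves:
    - [0, 0.3, -0.3, -0.4, 0]
    - [0, 0.6, -0.3, -0.4, 0]
    - [0, 0.8, -0.3, -0.4, 0]
    - [0, 0.9, -0.3, -0.4, 0]
    - [0, 0.9, -0.3, -0.4, 0]

```text
time_s: 3.42
position: [0.5492, -0.1098, 0.1711]
tool_rot: [1.333, 1.571, 2.759]
contact_force: [-0.9, -0.1, -0.2]
width: 0.0004
```

>>> jog_arm:
  moves:
    - [0, 0.1, 0, 0.3, 0]
    - [0, 0.2, 0, 0.3, 0]
    - [0, 0.2, 0, 0.3, 0]

```text
time_s: 3.8
position: [0.5498, -0.1066, 0.1693]
tool_rot: [-0.454, 1.571, 0.972]
contact_force: [0.9, 0.1, 0.3]
width: 0.0005
```

>>> jog_arm:
  moves:
    - [0, 0.1, 0, 0, 0]
    - [0, 0.2, 0, 0, 0]
    - [0, 0.3, 0, 0, 0]
    - [0, 0.3, 0, 0, 0]

```text
time_s: 4.3
position: [0.5496, -0.109, 0.1679]
tool_rot: [-2.888, 1.568, -1.464]
contact_force: [-6.2, -3.7, 13.9]
width: 0.0007
```

>>> jog_arm:
  moves:
    - [0, -0.05, 0, 0.3, 0]
    - [0, -0.1, 0, 0.6, 0]
    - [0, -0.15, 0, 0.9, 0]
    - [0, -0.15, 0, 0.9, 0]

```text
time_s: 4.8
position: [0.551, -0.0996, 0.17]
tool_rot: [-2.797, 1.569, -1.372]
contact_force: [-6.9, -2.6, 17.6]
width: 0.0004
```

```bash
cat > look.py <<'E'
from workcell import bot, eyes
import cv2,sys
from h import *
k=sys.argv[1]
d=np.load('cr.npz'); th=float(d['th']);t=d['t']; M=np.array([[np.cos(th),-np.sin(th)],[np.sin(th),np.cos(th)]])
s=bot.get_state(); print(s['time_s'],'tip cradle mm',(M.T@(s['position'][:2]-t)*1000+[55,0]).round(1),'tipz',(s['position'][2]-.066).round(4),'F cradle',(M.T@s['contact_force'][:2]).round(1),s['contact_force'][2].round(1))
ims=[]
for n,b in(('scene',(245,300,190,270)),('side',(300,350,300,370))):
    c=eyes.camera(n)["pixels"][b[0]:b[1],b[2]:b[3],::-1]; ims.append(cv2.resize(c,(560,int(560*c.shape[0]/c.shape[1])),interpolation=cv2.INTER_CUBIC)[:300])
h=min(i.shape[0] for i in ims)
cv2.imwrite(f"pics/{k}.png",cv2.resize(np.hstack([i[:h] for i in ims]),(800,int(h*800/1120))))
E
python3 look.py l3
```

```text
4.8 tip cradle mm [ 2.8 -3. ] tipz 0.104 F cradle [-6.5 -3.6] 17.6
```

View pics/l3.png

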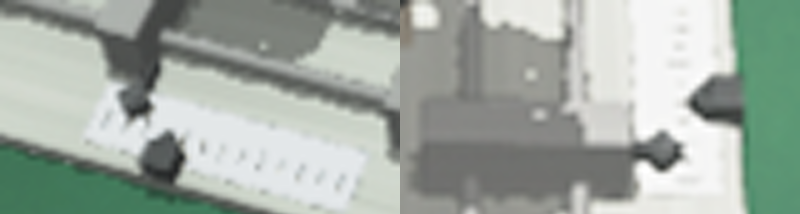

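>>> jog_arm:
  moves:
    - [0, -0.1, 0, 0.4, 0]
    - [0, -0.1, 0, 0.8, 0]
    - [0, -0.05, 0, 1.2, 0]
    - [0, 0, 0, 1.5, 0]
    - [0, 0, 0, 1.5, 0]

```text
time_s: 5.52
position: [0.5533, -0.0823, 0.1684]
tool_rot: [-0.169, 1.57, 1.257]
contact_force: [-1.6, 2.1, 7.1]
width: 0.0006
```

```bash
python3 look.py l4
```

```text
5.525 tip cradle mm [ 2.6 14.5] tipz 0.1024 F cradle [-1.9  1.9] 7.1
```

View pics/l4.png

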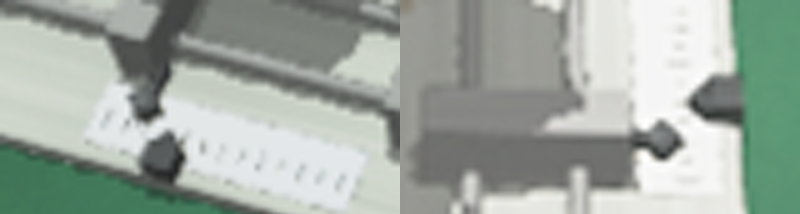

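>>> jog_arm:
  moves:
    - [0, -1.2, 0.2, 0.3, 0]
    - [0, -1.2, 0.2, -1.2, 0]
    - [0, -1.2, 0.2, -2.7, 0]
    - [0, -0.4, 0.2, -2.7, 0]
    - [0, 0, 0.2, -2.7, 0]

```text
time_s: 6.25
position: [0.5469, -0.1108, 0.1677]
tool_rot: [2.504, 1.569, -2.355]
contact_force: [-9.0, -5.1, 26.7]
width: 0.0007
```

>>> jog_arm:
  moves:
    - [0, -0.03, 0, 0.4, 0]
    - [0, -0.15, 0, 0.9, 0]
    - [0, -0.2, 0, 1.4, 0]
    - [0, -0.15, 0, 2.0, 0]
    - [0, 0, 0, 2.6, 0]

```text
time_s: 6.88
position: [0.5509, -0.0826, 0.1689]
tool_rot: [0.807, 1.57, 2.233]
contact_force: [-4.9, 2.8, 13.7]
width: 0.0009
```

```bash
python3 look.py l5
```

```text
6.875 tip cradle mm [ 0.3 13.9] tipz 0.1029 F cradle [-5.2  2.1] 13.7
```

View pics/l5.png

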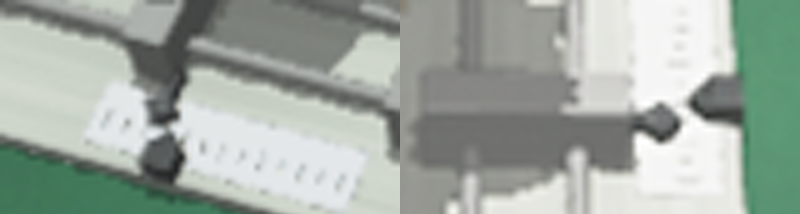

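>>> jog_arm:
  moves:
    - [0, -1.2, 0, 0.3, 0]
    - [0, -1.2, 0, -1.2, 0]
    - [0, -1.2, 0, -2.7, 0]
    - [0, -0.5, 0, -2.7, 0]
    - [0, -0.07, 0, -2.7, 0]

```text
time_s: 7.6
position: [0.5467, -0.1111, 0.1678]
tool_rot: [1.767, 1.57, -3.091]
contact_force: [-6.0, -4.1, 22.9]
width: 0.0001
```

>>> jog_arm:
  moves:
    - [0, -0.05, 0, 0.4, 0]
    - [0, -0.15, 0, 0.9, 0]
    - [0, -0.2, 0, 1.4, 0]
    - [0, -0.13, 0, 1.9, 0]
    - [0, -0.05, 0, 2.3, 0]

```text
time_s: 8.22
position: [0.5502, -0.0868, 0.1698]
tool_rot: [1.163, 1.57, 2.589]
contact_force: [-5.1, 1.8, 14.5]
width: 0.0006
```

>>> jog_arm:
  moves:
    - [0, -2, 0, 0, 0]
    - [0, -6, 0, -3, 0]
    - [0, -11, 4, -8, 0]
    - [0, -11, 6, -14, 0]
    - [0, -11, 6, -14, 0]

```text
time_s: 8.85
position: [0.4688, -0.2213, 0.2795]
tool_rot: [-2.839, 1.569, -1.419]
contact_force: [-0.1, 0.2, 0.2]
width: 0.0001
```

```bash
python3 look.py l6
python3 - <<'E'
from workcell import bot, eyes
import cv2
s=bot.get_state();c=eyes.camera("wrist"); cv2.imwrite("pics/w6.png",c["pixels"][:,:,::-1]); print(s['position'],s['tool_rot'])
E
```

```text
8.85 tip cradle mm [ -62.  -134.8] tipz 0.2135 F cradle [-0.1  0.1] 0.2
[ 0.46993239 -0.21910116  0.27875114] [ 2.70329458  1.57047011 -2.1577547 ]
```

View pics/l6.png

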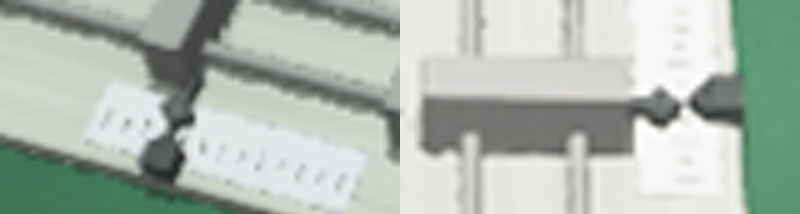

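View pics/w6.png

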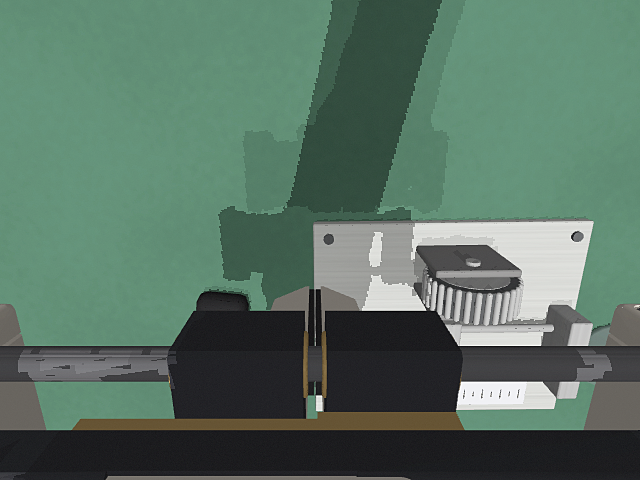

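>>> jog_arm:
  moves:
    - [0, 0, -5, -1, 0]
    - [0, 1.5, -10, -2, 0]
    - [0, 3, -15, -3.4, 0]
    - [0, 5, -19.5, -3.4, 0]
    - [0, 5, -19.5, -3.4, 0]

```text
time_s: 9.62
position: [0.6613, -0.2743, 0.2227]
tool_rot: [0.864, 1.563, 2.295]
contact_force: [0.3, 0.1, 0.6]
width: 0.0004
```

>>> jog_arm:
  moves:
    - [0, 0, 0, 0, 0]
    - [0, 0, 0, 0, 0]

```text
time_s: 9.88
position: [0.6587, -0.2787, 0.23]
tool_rot: [-1.648, 1.57, -0.222]
contact_force: [-0.1, 0.4, 1.1]
width: 0.0006
```

Run:
```python
from workcell import bot, eyes
import cv2
s=bot.get_state();c=eyes.camera("wrist"); cv2.imwrite("pics/w7.png",c["pixels"][:,:,::-1]); print(s['position'],s['tool_rot'])
```

```text
[ 0.65870534 -0.27870781  0.22995716] [-1.64824992  1.56991335 -0.22185626]
```

View pics/w7.png

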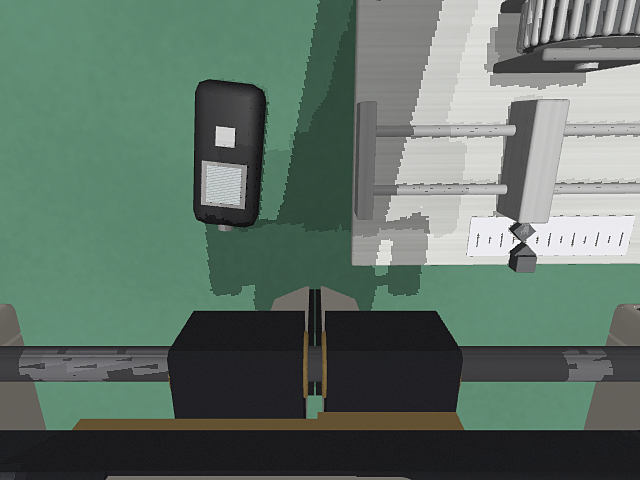

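Pointer and index show clearly at about (521,235) and (523,255). I zoom in to measure them.

Run:
```python
import cv2
a=cv2.imread('pics/w7.png')[200:285,470:580]; cv2.imwrite('pics/w7z.png',cv2.resize(a,None,fx=7,fy=7,interpolation=cv2.INTER_CUBIC))
```

```text
(no output)
```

View pics/w7z.png

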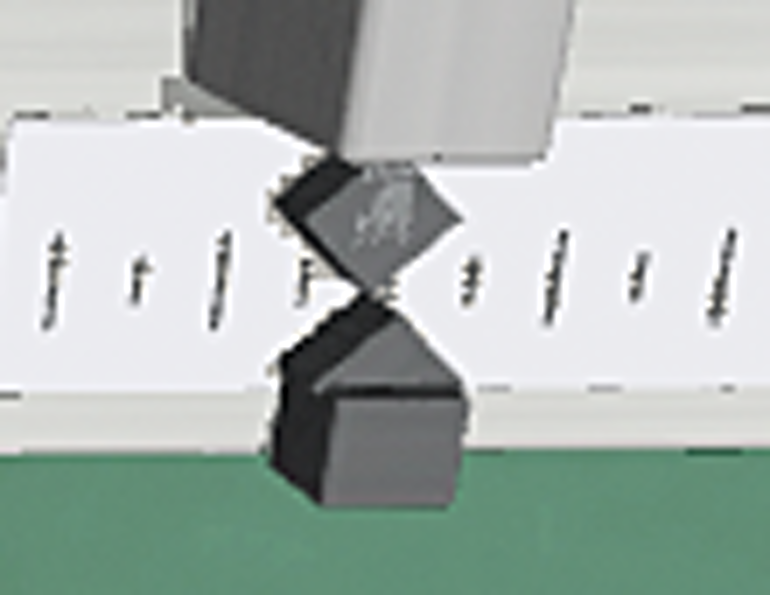

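```bash
cat > wm.py <<'E'
from h import *
mount=np.array([[-2.86031957e-04,-3.04522870e-01,9.52504982e-01,-9.29432099e-02],[8.30628248e-04,-9.52504764e-01,-3.04522551e-01,8.12802359e-02],[9.99999614e-01,7.04074363e-04,5.25392099e-04,-7.76697058e-04],[0,0,0,1]])
d=np.load('cr.npz'); th=float(d['th']);t=d['t']; M=np.array([[np.cos(th),-np.sin(th)],[np.sin(th),np.cos(th)]])
def wc(pos,rpy):
    T=np.eye(4);T[:3,:3]=rot(rpy);T[:3,3]=pos; W=T@mount
    return dict(f=387.61351288522377,c=(314.46124330096615,240.4714421701482),e=W[:3,3],r=W[:3,:3])
def cr(c,uv,z): return (M.T@(onplane(c,uv,z)[:2]-t)*1000).round(1)
E
python3 - <<'E'
from wm import *
c=wc([0.65870534,-0.27870781,0.22995716],[-1.64824992,1.56991335,-0.22185626])
z=lambda x,y:(np.array([x,y])+.5)/7-.5+[470,200]
for n,p in dict(idxtop=(397,318),idxleft=(312,390),idxright=(465,385),ptr=(372,290),ptrL=(305,215),ptrR=(463,218),ptrbotL=(275,203)).items():
    print(n,[(h,cr(c,z(*p),h/1000)) for h in (12,18,22,24,26)])
E
```

```text
idxtop [(12, array([102.5,  12.6])), (18, array([100.4,   9.2])), (22, array([99.1,  6.9])), (24, array([98.4,  5.7])), (26, array([97.7,  4.6]))]
idxleft [(12, array([111.6,   3.7])), (18, array([109.4,   0.5])), (22, array([108. ,  -1.7])), (24, array([107.2,  -2.8])), (26, array([106.5,  -3.9]))]
idxright [(12, array([111.1,  22.3])), (18, array([108.9,  18.6])), (22, array([107.5,  16.2])), (24, array([106.7,  15. ])), (26, array([106. ,  13.8]))]
ptr [(12, array([98.9,  9. ])), (18, array([96.9,  5.7])), (22, array([95.6,  3.4])), (24, array([95. ,  2.3])), (26, array([94.3,  1.2]))]
ptrL [(12, array([89.4, -0.4])), (18, array([87.6, -3.6])), (22, array([86.5, -5.8])), (24, array([85.9, -6.8])), (26, array([85.3, -7.9]))]
ptrR [(12, array([89.9, 18.5])), (18, array([88.1, 14.9])), (22, array([86.9, 12.5])), (24, array([86.4, 11.4])), (26, array([85.8, 10.2]))]
ptrbotL [(12, array([87.9, -4.2])), (18, array([86.2, -7.4])), (22, array([85. , -9.4])), (24, array([ 84.4, -10.5])), (26, array([ 83.8, -11.5]))]
```

>>> jog_arm:
  moves:
    - [0, -4, 0, 3, 0]
    - [0, -5, 0, 9, 0]
    - [0, -5, 0, 15, 0]
    - [0, -5, 0, 21, 0]
    - [0, -5, 0, 26, 0]

```text
time_s: 10.55
position: [0.6963, -0.0194, 0.281]
tool_rot: [-1.177, 1.568, 0.25]
contact_force: [0.5, -0.5, 0.0]
width: 0.0004
```

>>> jog_arm:
  moves:
    - [0, 1, 0, 6, 0]
    - [0, 1, 0, 9, 0]
    - [0, 1, 0, 9, 0]
    - [0, 1, 0, 9, 0]
    - [0, 1, 0, 9, 0]

```text
time_s: 11.18
position: [0.7096, 0.0639, 0.2696]
tool_rot: [-2.426, 1.569, -1.004]
contact_force: [0.4, -0.7, -0.4]
width: 0.0004
```

Run:
```python
from workcell import bot, eyes
import cv2
s=bot.get_state();c=eyes.camera("wrist"); a=c["pixels"][:,:,::-1].copy(); cv2.imwrite("pics/w8.png",a); print(s['position'].tolist(),s['tool_rot'].tolist())
```

```text
[0.7095949955567024, 0.06388102726299838, 0.2695986457487468] [-2.4261339846878625, 1.569158927733346, -1.0038871761696373]
```

View pics/w8.png

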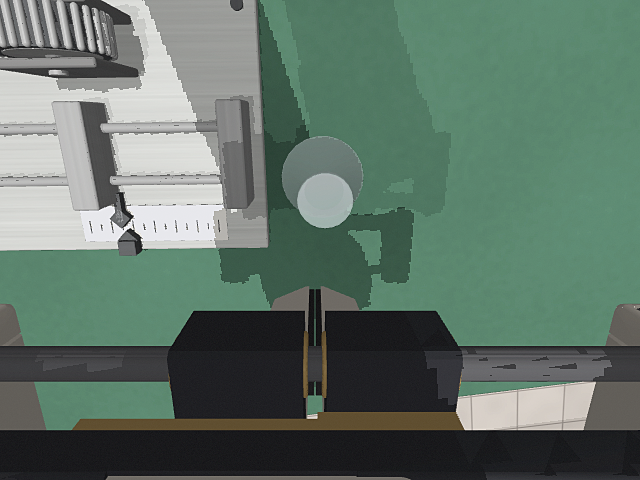

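Run:
```python
import cv2
a=cv2.imread('pics/w8.png')[185:270,70:180]; cv2.imwrite('pics/w8z.png',cv2.resize(a,None,fx=7,fy=7,interpolation=cv2.INTER_CUBIC))
```

```text
(no output)
```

View pics/w8z.png

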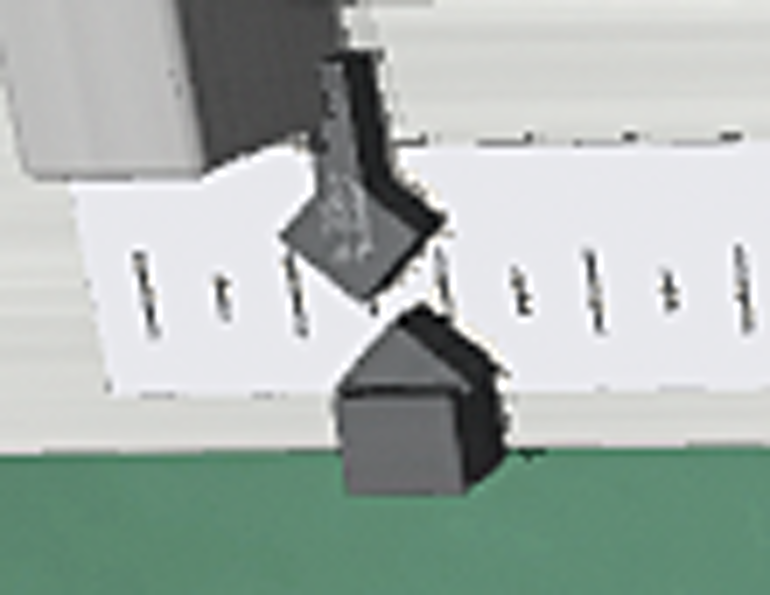

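Run:
```python
from wm import *
a=wc([0.65870534,-0.27870781,0.22995716],[-1.64824992,1.56991335,-0.22185626])
b=wc([0.7095949955567024,0.06388102726299838,0.2695986457487468],[-2.4261339846878625,1.569158927733346,-1.0038871761696373])
za=lambda p:(np.array(p)+.5)/7-.5+[470,200]
zb=lambda p:(np.array(p)+.5)/7-.5+[70,185]
def tri(p,q):
    A=[];B=[]
    for c,u in((a,za(p)),(b,zb(q))):
        d=ray(c,u);d/=np.linalg.norm(d);P=np.eye(3)-np.outer(d,d);A.append(P);B.append(P@c['e'])
    x=np.linalg.lstsq(np.vstack(A),np.hstack(B),rcond=None)[0]
    return (M.T@(x[:2]-t)*1000).round(1),(x[2]*1000).round(1)
for n,p,q in(('idx',(397,318),(400,325)),('idxL',(312,390),(340,388)),('idxR',(465,385),(472,385)),('ptr',(372,290),(368,300)),('ptrL',(305,215),(282,237)),('ptrR',(463,218),(420,230))): print(n,tri(p,q))
```

```text
idx (array([99.5,  7.3]), np.float64(21.3))
idxL (array([108. ,  -1.7]), np.float64(21.9))
idxR (array([107.5,  16. ]), np.float64(22.4))
ptr (array([96. ,  3.7]), np.float64(21.5))
ptrL (array([87. , -5.7]), np.float64(22.0))
ptrR (array([86.8, 12.4]), np.float64(22.3))
```

Triangulating the two wrist views puts the index tip at cradle y≈7.2 mm and the pointer at ≈3.5 mm. The jaw has about 3.7 mm left, which is about 12 mm of rim.

>>> jog_arm:
  moves:
    - [0, 0, 3.5, -4.7, 0]
    - [0, 0, 7, -9.4, 0]
    - [0, 0, 10.5, -14.1, 0]
    - [0, 0, 13.8, -18.7, 0]
    - [0, 0, 13.8, -18.7, 0]

```text
time_s: 11.85
position: [0.5424, -0.1044, 0.2692]
tool_rot: [2.722, 1.568, -2.146]
contact_force: [0.2, -0.3, -0.2]
width: 0.0005
```

>>> jog_arm:
  moves:
    - [0, 4, 0, 0, 0]
    - [0, 8, 0, 0, 0]
    - [0, 8, 0, 0, 0]
    - [0, 8, 0, 0, 0]

```text
time_s: 12.35
position: [0.547, -0.0983, 0.1901]
tool_rot: [-1.451, 1.569, -0.026]
contact_force: [1.1, 0.6, 0.5]
width: 0.0001
```

```bash
python3 look.py l9
```

```text
12.35 tip cradle mm [-1.4 -2.2] tipz 0.1241 F cradle [1.  0.8] 0.5
```

>>> jog_arm:
  moves:
    - [0, 1, 0, -0.5, 0]
    - [0, 1.8, 0, -0.5, 0]
    - [0, 2.0, 0, -0.5, 0]
    - [0, 2.0, 0, -0.5, 0]

```text
time_s: 12.95
position: [0.5452, -0.104, 0.1696]
tool_rot: [-3.053, 1.57, -1.628]
contact_force: [-2.3, -1.0, 8.5]
width: 0.0007
```

```bash
python3 look.py l10
```

```text
12.95 tip cradle mm [-2.4 -8.1] tipz 0.1036 F cradle [-2.2 -1.3] 8.5
```

>>> jog_arm:
  moves:
    - [0, -0.02, 0, 0.3, 0]
    - [0, -0.05, 0, 0.6, 0]
    - [0, -0.05, 0, 0.9, 0]
    - [0, -0.05, 0, 1.2, 0]
    - [0, -0.05, 0, 1.2, 0]

```text
time_s: 13.68
position: [0.547, -0.0909, 0.1702]
tool_rot: [-0.336, 1.571, 1.09]
contact_force: [-3.2, 0.8, 9.3]
width: 0.0004
```

```bash
python3 look.py l11
```

```text
13.675 tip cradle mm [-2.4  5.1] tipz 0.1042 F cradle [-3.3  0.3] 9.3
```

View pics/l11.png

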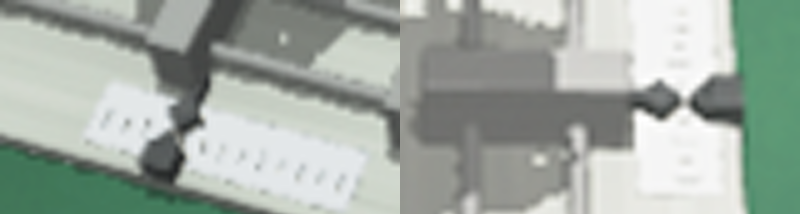

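The side view shows the tips nearly level at (683,100)/(690,99). I lift off and check again from the wrist camera on the -y side.

>>> jog_arm:
  moves:
    - [0, -2, 0, 0, 0]
    - [0, -6, -1, -4, 0]
    - [0, -7, -6, -8, 0]
    - [0, -7, -11, -13, 0]
    - [0, -7, -11.5, -19, 0]

```text
time_s: 14.4
position: [0.6361, -0.2887, 0.2391]
tool_rot: [-0.849, 1.568, 0.581]
contact_force: [0.7, 0.9, 0.3]
width: 0.0007
```

>>> jog_arm:
  moves:
    - [0, 1, 0, 0, 0]
    - [0, 1, 0, 0, 0]
    - [0, 1, 0, 0, 0]
    - [0, 1, 0, 0, 0]
    - [0, 1, 0, 0, 0]

```text
time_s: 15.02
position: [0.6334, -0.289, 0.23]
tool_rot: [-1.507, 1.57, -0.08]
contact_force: [0.2, -0.3, -0.3]
width: 0.0002
```

```bash
cat > wz.py <<'E'
from workcell import bot, eyes
import cv2,sys
from wm import *
s=bot.get_state();c=eyes.camera("wrist"); a=c["pixels"][:,:,::-1].copy(); k=sys.argv[1]
w=wc(s['position'],s['tool_rot']); p=proj(w,[*(M@[.097,.007]+t),.022]); x0,y0=int(p[0])-55,int(p[1])-42
np.savez(k+'.npz',p=s['position'],r=s['tool_rot'],o=[x0,y0]); print(s['time_s'],s['position'],p,s['contact_force'])
cv2.imwrite(f'pics/{k}.png',cv2.resize(a[y0:y0+85,x0:x0+110],None,fx=7,fy=7,interpolation=cv2.INTER_CUBIC))
E
python3 wz.py w12
```

```text
15.025 [ 0.63343537 -0.28895729  0.22999663] [538.47737439 269.52287342] [ 0.15238759 -0.27462283 -0.28962488]
```

View pics/w12.png

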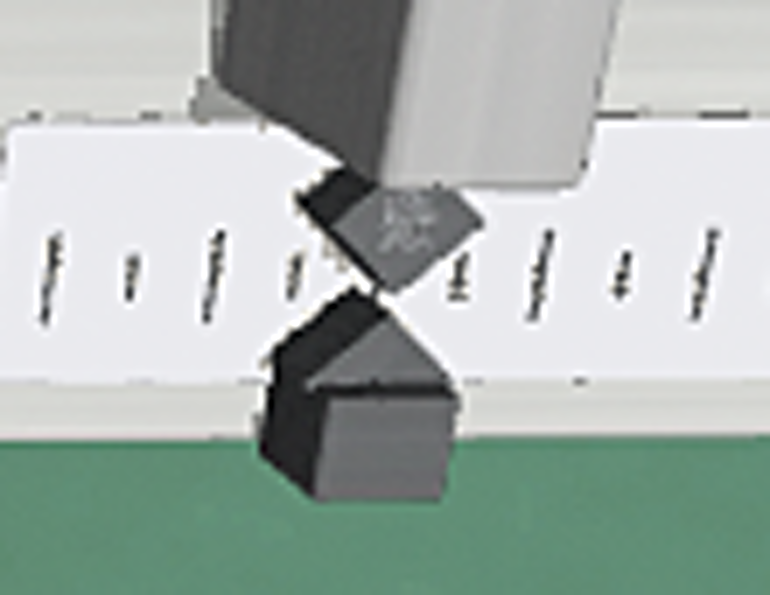

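Run:
```python
from wm import *
d=np.load('w12.npz');c=wc(d['p'],d['r'])
for n,p in dict(idx=(388,319),idxL=(305,390),idxR=(457,385),ptr=(393,296),ptrL=(330,223),ptrR=(485,222)).items(): print(n,cr(c,(np.array(p)+.5)/7-.5+d['o'],.022))
```

```text
idx [99.4  7. ]
idxL [108.5  -1.4]
idxR [108.   16.8]
ptr [96.4  7.1]
ptrL [87.1 -1.9]
ptrR [87.1 16.4]
```

Run:
```python
from workcell import sign_off
print(sign_off())
```

```text
the job is handed in; nothing more can be done
None
```

I rolled the wheel with the closed fingertips in four short strokes (three of about 25 mm, then a measured one of about 12 mm). The jaw was moved only by the wheel.

**Final check:** The last wrist-camera picture put the pointer tip at cradle y ≈ 7.1 mm and the index tip at ≈ 7.0 mm, or about 7.1 to 7.7 mm using the side corners as well. That is roughly 0.5 mm or less of misalignment, against 3 mm allowed. This picture assumes both tips are 22 mm above the bench, a height I had found by triangulating two earlier views. I did not repeat the view from the other side after the last stroke. The side camera agreed, showing the tips level.

**Hand clear:** I handed in at about 15 s with the fingertips 164 mm above the bench, and the wrist force showed no contact.

**Disagreements and misses:**
- **Press force:** The vertical force reached about 23 to 27 N at the start of strokes two and three, above the suggested 5 to 12 N. I eased it to about 9 N for the final stroke.
- **Camera offset:** The fixed scene and side cameras disagreed by about 4 mm on where the cradle sits along y. I relied on the wrist-camera comparison of the two tips instead.
- **Bystanders:** The hand kept well clear of the handset, flask and tray throughout, but I took no final picture of them.

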